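Unload a calibration arm onto the balance

TASK

Weigh everything that hangs on the stand's horizontal bar: slide the stop collar off the bar's free end and set it gently on the pan of the large square-pan balance, and only then slide the steel block off and set it gently beside the collar on the same pan. Carry each straight from the bar to the pan, never letting it down onto the bench, and leave both lying still on the pan.

Things in the scene. Friction and masses are not known exactly. Their poses are not given: they have to be found in the camera images.
- stand: Fixed stand: grey base 110 x 130 x 16 mm, post 34 x 44 mm, 170 mm high, with a plain round steel bar, diameter 12 mm. Origin on the bench under the post's centre; z up; x runs along the bar from post to free end. Bar axis 150 mm above the bench, free end at x = 200 mm; a fixed 28 mm flange ends at x = 29 mm. The bar points roughly to the robot's right.
- collar: Stop collar: plain steel, 32 x 32 mm across (y, z), 20 mm long (x), about 0.11 kg, 18 mm through hole along x. Origin at its centre, z up. Hangs loose on the bar, nearest its free end, with the hole axis 3 mm below the bar axis; slides freely, x along the bar. A like collar standing on the bench is a spare, not used.
- block: Weight block: plain steel, 46 mm wide (y), 52 mm high (z), 30 mm thick (x), about 0.5 kg, 20 mm through hole along x. Origin at its centre. Hangs loose on the bar between collar and post, with the hole axis 4 mm below the bar axis; slides freely, x along the bar. A like block standing on the bench is a spare, not used.
- balance: Fixed white balance 250 x 200 mm with a flat square steel pan 170 x 170 mm. Origin on the bench straight under the pan's centre; z up, x and y along the pan's edges, display on the -x side. The pan's rigid top is 72 mm above the bench, higher than the rest of it. The small black scale with a round pan is not used.
Not all that is in view belongs to the job. What is shaped like the block but brown or orange is not meant.

How it is judged (in metres and radians):
On the way:
1. the collar rests released on the balance's pan while the block is still threaded on the bar (x of collar in the frame of balance between -0.085 and 0.085 m and y of collar in the frame of balance between -0.085 and 0.085 m and z of collar in the frame of balance between 0.076 and 0.104 m and contact force between collar and balance above 0.2 N and linear speed of collar below 0.03 m/s and contact force between collar and the fingers below 0.1 N and x of block in the frame of stand between 0.02 and 0.19 m and y of block in the frame of stand between -0.015 and 0.015 m and z of block in the frame of stand between 0.135 and 0.165 m), for 0.2 s.
At the end, for the whole second after the job is handed in: The collar and the block both rest on the large balance's pan itself, not on one another, their centres within the 170 x 170 mm pan, released and still (under 0.03 m/s) (x of collar in the frame of balance between -0.085 and 0.085 m and y of collar in the frame of balance between -0.085 and 0.085 m and z of collar in the frame of balance between 0.076 and 0.104 m and contact force between each of collar, block and balance above 0.2 N and linear speed of each of collar, block below 0.03 m/s and contact force between each of collar, block and the fingers below 0.1 N and x of block in the frame of balance between -0.085 and 0.085 m and y of block in the frame of balance between -0.085 and 0.085 m and z of block in the frame of balance between 0.076 and 0.114 m); the robot touches nothing.
It fails at once if the collar is let down or falls below the level of the pan (height (world z) of collar below 0.06 m).
It fails at once if the block is let down or falls below the level of the pan (height (world z) of block below 0.06 m).
It fails at once if the collar or the block is pressed onto the balance with more than 100 N (contact force between any of collar, block and balance above 100 N).
It fails at once if the collar is let fall or thrown: out of the fingers it moves faster than 0.6 m/s (a fall of about 2 cm) (linear speed of collar above 0.6 m/s and contact force between collar and the fingers below 0.1 N).
It fails at once if the block is let fall or thrown: out of the fingers it moves faster than 0.6 m/s (a fall of about 2 cm) (linear speed of block above 0.6 m/s and contact force between block and the fingers below 0.1 N).
It also fails if it takes over 62 s, if anything falls off the work surface, if the arm or the gripper's body presses on something with over 40 N, if the wrist force passes 120 N, or if a joint passes its speed limit or range.

ROBOT

A 6-joint arm with a two-finger parallel gripper is mounted at the origin on the work surface. World frame = base frame: x ahead of the robot, y to its left, z up, the work surface at z = 0. Lengths are in m, angles in degrees, forces in N, time in s.
With the tool pointing down it reaches from about 0.375 to 0.9 m from the base axis. Payload 3.1 kg.
Tool frame: the origin (TCP) lies at the very end of the fingers, on their centre line; the grasp point (between the pads) lies 19 mm behind it; z points along the fingers, y is the line along which they close (so a half turn about z gives the same grasp; the last joint's range is limited). The gripper opens to 87 mm and grips with 3 to 60 N. Pads are 19 mm wide; open, the fingers measure 117 mm over their backs; the gripper's body (75 mm by 190 mm) begins 51 mm behind the grasp point.
Start: joints at [-86.087, 30.224, 82.088, -0, 67.689, -10.227], TCP at [0.153, -0.606, 0.223] pointing down, gripper open.
Joint ranges: [-176.69, 176.69], [-43.24, 126.21], [12.49, 139.97], [-82, 262], [0, 151.66], [-163.58, 163.58]. Speed limits (degrees/s): [159.86, 159.86, 180, 180, 180, 180].

INTERFACE

Orientations are given as a 3x3 rotation matrix whose columns are the frame's x, y, z axes.
In Python, from rig import bot gives the robot as it stands.
- The arm moves only by the tool move_arm, never from a script. Its argument "increments" is a list of rows, each an object with "xyz": the shift along the tool's x, y, z in mm, a list of three; "roll": the turn about the tool's z in rad; "grip": the opening in per cent of the stroke, from 0 (shut) to 100 (fully open). A call has 1 to 5 rows; each row shifts and turns the commanded pose from where the row before left it, along the tool's axes as they then stand; what a row does not reach is not made up. A row lasts 1/12 s, in which the tool goes at most 41.7 mm and 7.16 degrees, less where a joint would pass 70% of its speed; a pose out of reach is approached as far as the arm can. A call is refused whole if a number of a shift passes 41.7 or a number of a turn 0.125, either way. A call with a gripper value outside its range is refused whole. The fingers move at their own pace and stop on an object; the grip force is fixed at half the most. Time passes only in rows, so rows that do not move let the fingers close. It gives the time, the measured TCP pose, the force, the opening and the grip force at its end, in the units of the state.
- bot.read_state(): the state, without advancing time (a new reading comes with each control period).
- bot.capture(name): name is "scene" or "top" or "wrist"; returns (picture, depth): 384x512x3 uint8, red, green, blue; 384x512 float32, m along the optical axis (not along the pixel's ray), 0 where there is no reading.
- bot.camera_model(name): a dict with "intrinsics" (3x3 intrinsics, pixels), "rvec" (rotation vector, rad) and "tvec" (3), from world to camera coordinates, as OpenCV has them; the wrist camera has in their place "tool_from_camera" (4x4, takes a point from camera to tool coordinates, whose origin is the TCP and whose axes are the flange's). Camera axes: x right, y down, z forward; pixel columns grow to the right and rows downward; lengths in m; the calibration is good to about 2 mm. The wrist camera is an equidistant fisheye: a pixel r from the principal point sees the ray r / f radians off the axis. A picture is of the moment at which its call begins: read the wrist's pose just before it. camera_model takes no time and is no camera call.
- bot.hand_in(): hands the job in; it is judged then, once.
Trained networks look in the newest picture that a camera, given by its name, has taken for a name from the list of things; names that differ only in an ending like _2 or _b are one class to them, and where a whole thing is asked for, a point or a joint stands for the part that bears it (a point fixed in the world has none). Each returns a list of dicts, best first, with "conf" (0 to 1); they miss things now and then, are a little off and sometimes report something else, mostly with a low value. They report only what shows in the picture. A call takes as long as a camera call. They do not tell look-alikes from the thing itself.
- bot.spot_in(label, camera): "at" ([x, y, z] in m, in the coordinates of the camera as it stood for that picture, good to about 4 mm: the middle of the surface that is visible of it).
- bot.trace(label, camera): "mask" (384x512 bool, what is visible of it).
The state is a dict: "time_s": time; "joint_positions": joint angles; "qvel": joint speeds; "tau": joint torques, N m; "position": TCP position; "tcp_rot": TCP orientation; "force": force on the tool from outside, world axes, zero at the start; "moment": the same for the moment, N m; "opening": opening from 0.0 (shut) to 1.0 (fully open); "grasp_force": force on a finger pad.
Only numpy, scipy, OpenCV 4.12 (cv2) and the standard library are available. Lean on these libraries where they do the work, as an engineer would, in place of code of your own. Each camera call takes 0.05 s, during which the arm holds its last target. There are 200 camera calls.

## Working session

There is one attempt and no reset: what is moved stays moved. The work goes in short steps, Python scripts to look and compute and a tool call to move; the robot and the scene stay as the last step left them, time stands still between calls to the robot, and variables do not carry over. Pictures are saved under pics/ and viewed, at most 10 in all, crops included, and the job is handed in when it is done.

Besides the shell and the picture viewer there is one more tool, called after ">>>" as name(argument=value, ...), one argument or row to a line, values as JSON. move_arm: Moves the arm, as the interface text tells. Its arguments: {"type":"object","properties":{"increments":{"type":"array"}},"required":["increments"]}

```bash
mkdir -p pics; ls
cat > h.py <<'E'
from rig import bot
import numpy as np, cv2
def ext(n):
    m=bot.camera_model(n); R=cv2.Rodrigues(np.array(m["rvec"],float))[0]; return np.array(m["intrinsics"]),R,np.array(m["tvec"],float).ravel()
def cloud(n,d):
    K,R,t=ext(n); v,u=np.mgrid[0:384,0:512]
    c=np.stack([(u-K[0,2])/K[0,0]*d,(v-K[1,2])/K[1,1]*d,d],-1)
    return (c-t)@R
def tow(n,p):
    K,R,t=ext(n); return R.T@(np.array(p)-t)
E
python3 - <<'E'
from h import *
s=bot.read_state(); print(s["time_s"],s["position"],np.round(s["tcp_rot"],3),s["opening"])
ims=[]
for n in("scene","top"):
    im,d=bot.capture(n); np.savez(n+"0.npz",im=im,d=d)
    cv2.imwrite(f"pics/{n}0.png",cv2.resize(im[:,:,::-1],(800,600),interpolation=cv2.INTER_CUBIC))
    for l in("stand","collar","block","balance"):
        for r in bot.spot_in(l,n): print(n,l,round(r["conf"],2),np.round(tow(n,r["at"]),3))
E
```

```text
pics
0.0 [ 0.1526387  -0.60533494  0.22156988] [[ 0.97   0.244 -0.   ]
 [ 0.244 -0.97   0.002]
 [ 0.    -0.002 -1.   ]] 0.9980368769381591
scene stand 0.91 [0.535 0.291 0.027]
scene collar 0.8 [0.541 0.127 0.153]
scene block 0.96 [0.535 0.225 0.159]
scene block 0.75 [0.447 0.167 0.042]
scene balance 0.75 [ 0.541 -0.275  0.072]
scene balance 0.28 [0.536 0.223 0.158]
top stand 0.95 [0.511 0.296 0.019]
top block 0.92 [0.523 0.237 0.172]
top block 0.72 [0.622 0.186 0.054]
top block 0.55 [0.435 0.18  0.056]
top balance 0.95 [ 0.48  -0.24   0.069]
```

View pics/scene0.png

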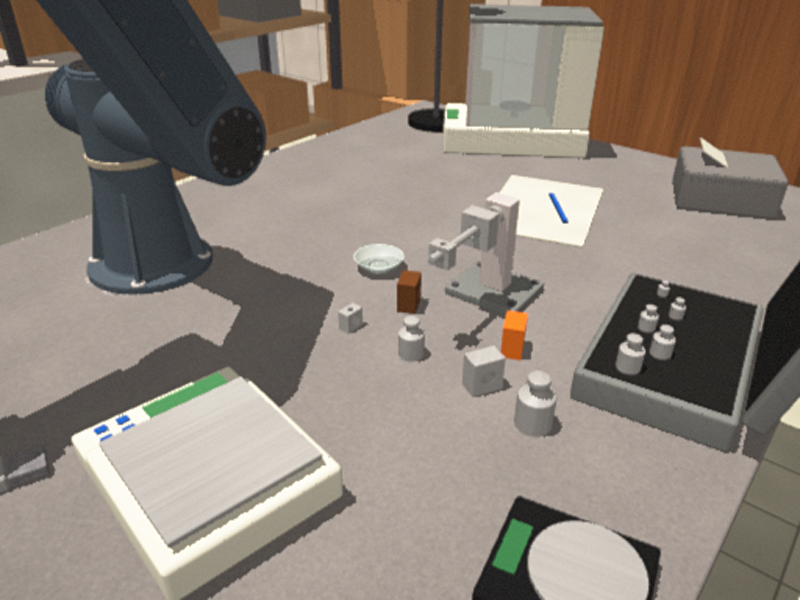

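View pics/top0.png

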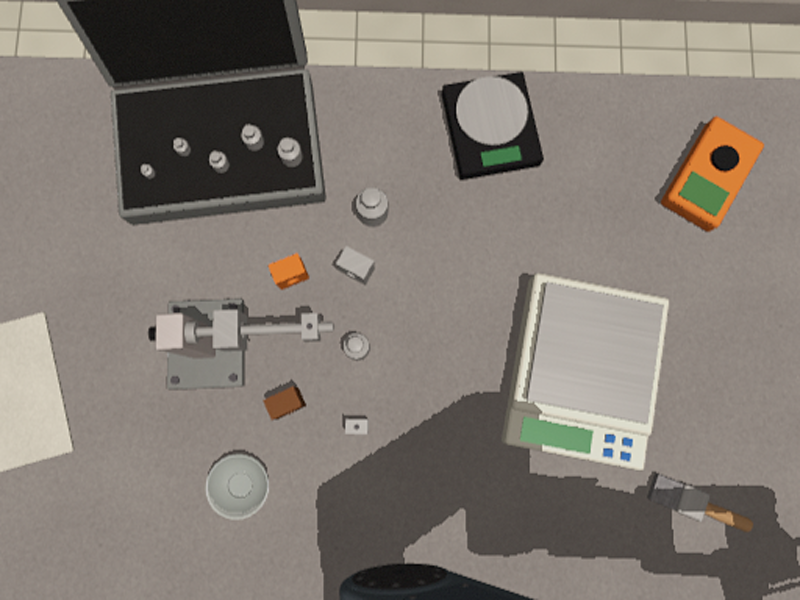

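Run:
```python
from h import *
f=np.load("top0.npz"); P=cloud("top",f["d"]); ok=f["d"]>0
x,y,z=P[...,0],P[...,1],P[...,2]
def rep(nm,m):
    m=m&ok
    if m.sum()<5: print(nm,m.sum()); return
    q=P[m]; r=cv2.minAreaRect((q[:,:2]*1000).astype(np.float32)); print(nm,m.sum(),np.round(np.median(q,0),4),r)
reg=(y>0.0)&(y<0.4)&(x>.35)&(x<.75)
rep("bar",reg&(z>.145)&(z<.162)&(y<.28))
rep("high",reg&(z>.163)&(z<.18))
for h in (.12,.14,.15,.16,.165,.17,.175): rep(h,reg&(z>h)&(z<h+.005))
rep("pan",(abs(z-.071)<.006)&(y<-.05)&(y>-.45)&(x>.35)&(x<.7))
# profile along y of raised points
for a in np.arange(.05,.36,.008):
    m=reg&ok&(z>.13)&(y>=a)&(y<a+.008)
    if m.sum(): print(round(a,3),m.sum(),np.round([x[m].min(),x[m].max(),np.median(z[m]),z[m].max()],3))
```

```text
bar 500 [0.5247 0.1891 0.1549] ((527.1458129882812, 194.60342407226562), (44.98517990112305, 173.72630310058594), 7.481288433074951)
high 920 [0.5208 0.251  0.1704] ((523.26806640625, 224.67431640625), (45.536842346191406, 197.10504150390625), 2.4120419025421143)
0.12 16 [0.5075 0.2237 0.1239] ((521.5321655273438, 260.2081298828125), (45.0570068359375, 76.22138214111328), 2.8317887783050537)
0.14 38 [0.5132 0.222  0.1426] ((523.9042358398438, 208.27359008789062), (44.27717590332031, 167.24293518066406), 2.776399612426758)
0.15 263 [0.5243 0.2    0.1535] ((523.6102294921875, 221.19456481933594), (45.10146713256836, 226.3704071044922), 6.141027927398682)
0.16 252 [0.5249 0.1407 0.1626] ((520.4942016601562, 229.03036499023438), (41.3851432800293, 209.20826721191406), 2.106288433074951)
0.165 304 [0.5188 0.3004 0.1688] ((523.5708618164062, 224.70855712890625), (45.193477630615234, 197.1817169189453), 2.815901279449463)
0.17 515 [0.5215 0.2439 0.1715] ((521.546630859375, 270.9193115234375), (44.8426628112793, 100.6316909790039), 1.6513234376907349)
0.175 5 [0.515  0.2395 0.1761] ((520.268
[... 545 characters left out ...]
78 25 [0.521 0.531 0.155 0.156]
0.186 28 [0.52  0.531 0.155 0.158]
0.194 23 [0.52  0.531 0.154 0.158]
0.202 25 [0.519 0.531 0.154 0.158]
0.21 26 [0.518 0.528 0.155 0.157]
0.218 163 [0.501 0.547 0.161 0.175]
0.226 107 [0.5   0.545 0.172 0.177]
0.234 111 [0.499 0.545 0.171 0.176]
0.242 113 [0.499 0.545 0.172 0.176]
0.25 32 [0.504 0.544 0.172 0.173]
0.258 22 [0.516 0.525 0.155 0.158]
0.266 25 [0.515 0.525 0.155 0.158]
0.274 74 [0.507 0.533 0.157 0.166]
0.282 101 [0.498 0.534 0.162 0.172]
0.29 128 [0.497 0.541 0.169 0.174]
0.298 107 [0.497 0.54  0.17  0.173]
0.306 100 [0.496 0.54  0.169 0.173]
0.314 98 [0.496 0.54  0.17  0.173]
0.322 21 [0.505 0.524 0.159 0.169]
0.33 28 [0.508 0.526 0.158 0.161]
```

The scene view shows the collar at (441,252) and the block at (480,228) on the bar. The large balance is at (210,455). In the top view the collar is at (311,326), the block at (226,328), the pan at (597,355), and the spare collar and block stand on the bench. Next I'll fit the bar line and plan.

```bash
cat >> h.py <<'E'
def plan(goal,yaw_deg=None,n=None,start=None,step=40.):
    """rows in tool frame from current pose to goal (m); yaw = world angle of tool y"""
    s=bot.read_state(); R=np.array(s["tcp_rot"]); p=np.array(s["position"])
    y0=np.arctan2(R[1,1],R[0,1]); dy=0 if yaw_deg is None else (np.radians(yaw_deg)-y0+np.pi)%(2*np.pi)-np.pi
    D=(np.array(goal)-p)*1000
    n=n or int(max(np.ceil(np.linalg.norm(D)/step),np.ceil(abs(dy)/.12)))
    print("t",s["time_s"],"pos",np.round(p,4),"yaw",np.degrees(y0).round(2),"open",round(s["opening"],3),"F",np.round(s["force"],1),"n",n)
    for i in range(n):
        Ri=R@cv2.Rodrigues(np.array([0,0,-dy*i/n]))[0]
        print(i,np.round(Ri.T@(D/n),1).tolist(),round(-dy/n,4))
E
python3 - <<'E'
from h import *
f=np.load("top0.npz"); P=cloud("top",f["d"]); x,y,z=P[...,0],P[...,1],P[...,2]
m=(z>.15)&(z<.16)&(((y>.15)&(y<.212))|((y>.104)&(y<.116))|((y>.26)&(y<.272)))&(abs(x-.525)<.02)
c=np.polyfit(y[m],x[m],1); print("x=",c,np.degrees(np.arctan(c[0])), (z[m]).max(), "yrange",y[(z>.15)&(z<.16)&(abs(x-.529)<.008)].min())
for nm,zt,a,b in(("col",.163,.11,.16),("blk",.172,.2,.27)):
    m=(abs(z-zt)<.0035)&(y>a)&(y<b)&(abs(x-.525)<.04); print(nm,m.sum(),cv2.minAreaRect((P[m][:,:2]*1000).astype(np.float32)),P[m].mean(0))
plan([.529,.134,.222],-c[0]*57.3)
E
```

```text
x= [-0.05943671  0.53641615] -3.4014711823407544 0.1587758874444245 yrange 0.10770375393709478
col 170 ((528.8403930664062, 134.54750061035156), (31.648521423339844, 19.34244728088379), 3.0066606998443604) [0.52863751 0.13516777 0.16271982]
blk 388 ((522.6429443359375, 236.61932373046875), (45.60722351074219, 30.80363655090332), 3.4687063694000244) [0.52239191 0.23680405 0.17176511]
t 0.5 pos [ 0.1527 -0.606   0.2225] yaw -75.86 open 0.999 F [ 0.2  0.1 -0.3] n 21
0 [26.0, -29.8, 0.0] -0.0659
1 [27.9, -28.0, 0.0] -0.0659
2 [29.7, -26.1, 0.0] -0.0659
3 [31.3, -24.1, 0.0] -0.0659
4 [32.8, -22.0, 0.0] -0.0659
5 [34.2, -19.8, 0.0] -0.0659
6 [35.5, -17.5, 0.0] -0.0659
7 [36.5, -15.1, 0.0] -0.0659
8 [37.4, -12.7, 0.0] -0.0659
9 [38.2, -10.2, 0.0] -0.0659
10 [38.8, -7.7, 0.0] -0.0659
11 [39.2, -5.1, 0.0] -0.0659
12 [39.5, -2.5, 0.0] -0.0659
13 [39.5, 0.1, 0.0] -0.0659
14 [39.4, 2.7, 0.0] -0.0659
15 [39.2, 5.3, 0.0] -0.0659
16 [38.7, 7.9, 0.0] -0.0659
17 [38.1, 10.4, 0.0] -0.0659
18 [37.4, 12.9, 0.0] -0.0659
19 [36.4, 15.3, 0.0] -0.0659
20 [35.4, 17.7, 0.0] -0.0659
```

>>> move_arm(
  increments=[
    {"xyz": [26,-30,0],"roll": -0.066,"grip": 100},
    {"xyz": [28,-28,0],"roll": -0.066,"grip": 100},
    {"xyz": [30,-26,0],"roll": -0.066,"grip": 100},
    {"xyz": [31,-24,0],"roll": -0.066,"grip": 100},
    {"xyz": [33,-22,0],"roll": -0.066,"grip": 100},
  ],
)

```text
time_s: 0.92
position: [0.243, -0.4282, 0.2227]
tcp_rot: [[0.837, 0.547, 0.0], [0.547, -0.837, -0.0], [0.0, 0.001, -1.0]]
force: [1.4, -0.4, -0.1]
opening: 1.001
grasp_force: 0.0
```

>>> move_arm(
  increments=[
    {"xyz": [34,-20,0],"roll": -0.066,"grip": 100},
    {"xyz": [35.5,-17.5,0],"roll": -0.066,"grip": 100},
    {"xyz": [36.5,-15,0],"roll": -0.066,"grip": 100},
    {"xyz": [37.5,-12.5,0],"roll": -0.066,"grip": 100},
    {"xyz": [38,-10,0],"roll": -0.066,"grip": 100},
  ],
)

```text
time_s: 1.33
position: [0.3325, -0.2523, 0.2229]
tcp_rot: [[0.614, 0.789, 0.001], [0.789, -0.614, -0.001], [-0.0, 0.001, -1.0]]
force: [1.4, -0.2, -0.3]
opening: 0.999
grasp_force: 0.0
```

>>> move_arm(
  increments=[
    {"xyz": [39,-7.5,0],"roll": -0.066,"grip": 100},
    {"xyz": [39,-5,0],"roll": -0.066,"grip": 100},
    {"xyz": [39.5,-2.5,0],"roll": -0.066,"grip": 100},
    {"xyz": [39.5,0,0],"roll": -0.066,"grip": 100},
    {"xyz": [39.5,2.5,0],"roll": -0.066,"grip": 100},
  ],
)

```text
time_s: 1.75
position: [0.422, -0.0757, 0.223]
tcp_rot: [[0.325, 0.946, 0.001], [0.946, -0.325, -0.001], [-0.0, 0.001, -1.0]]
force: [0.1, -0.4, -0.6]
opening: 1.001
grasp_force: 0.0
```

Works in sequence; carry on with the last 6 rows plus settling.

>>> move_arm(
  increments=[
    {"xyz": [39,5.5,0],"roll": -0.066,"grip": 100},
    {"xyz": [38.5,8,0],"roll": -0.066,"grip": 100},
    {"xyz": [38,10.5,0],"roll": -0.066,"grip": 100},
    {"xyz": [37.5,13,0],"roll": -0.066,"grip": 100},
    {"xyz": [36.5,15.5,0],"roll": -0.066,"grip": 100},
  ],
)

```text
time_s: 2.17
position: [0.5117, 0.1005, 0.2228]
tcp_rot: [[0.0, 1.0, 0.001], [1.0, -0.0, -0.0], [-0.0, 0.001, -1.0]]
force: [1.2, -1.3, 0.3]
opening: 1.001
grasp_force: 0.0
```

>>> move_arm(
  increments=[
    {"xyz": [35.5,17.5,0],"roll": -0.066,"grip": 100},
    {"xyz": [0,0,0],"roll": 0,"grip": 100},
    {"xyz": [0,0,0],"roll": 0,"grip": 100},
    {"xyz": [0,0,0],"roll": 0,"grip": 100},
  ],
)

```text
time_s: 2.5
position: [0.528, 0.1337, 0.2223]
tcp_rot: [[-0.062, 0.998, -0.001], [0.998, 0.062, -0.001], [-0.0, -0.001, -1.0]]
force: [0.8, -0.3, 0.1]
opening: 1.002
grasp_force: 0.0
```

Run:
```python
from h import *
s=bot.read_state(); R=np.array(s["tcp_rot"]); p=np.array(s["position"])
im,d=bot.capture("wrist"); M=bot.camera_model("wrist"); print(M)
cv2.imwrite("pics/w1.png",cv2.resize(im[:,:,::-1],(800,600)))
T=np.array(M["tool_from_camera"])
for l in("collar","block"):
    for r in bot.spot_in(l,"wrist"): print(l,round(r["conf"],2),np.round(R@(T[:3,:3]@np.array(r["at"])+T[:3,3])+p,4))
plan([.5287,.1350,.222],3.4)
```

```text
{'intrinsics': array([[297.31863964,   0.        , 257.2176654 ],
       [  0.        , 297.31863964, 196.18082734],
       [  0.        ,   0.        ,   1.        ]]), 'tool_from_camera': array([[-9.99685492e-04, -9.52261840e-01, -3.05280836e-01,
         8.53086396e-02],
       [ 9.99999497e-01, -9.27287575e-04, -3.82154407e-04,
        -6.30473336e-04],
       [ 8.08279333e-05, -3.05281064e-01,  9.52262288e-01,
        -1.61049037e-01],
       [ 0.00000000e+00,  0.00000000e+00,  0.00000000e+00,
         1.00000000e+00]])}
collar 0.8 [0.5336 0.1392 0.1657]
block 0.93 [0.4406 0.1839 0.0508]
block 0.83 [0.5236 0.2415 0.1693]
block 0.64 [0.623  0.1873 0.0525]
t 2.65 pos [0.528  0.1325 0.2226] yaw 3.43 open 0.997 F [-0.5 -0.4  1.2] n 1
0 [2.4, 0.8, 0.6] 0.0005
```

>>> move_arm(
  increments=[
    {"xyz": [3,1,30],"roll": 0,"grip": 100},
    {"xyz": [0,0,30],"roll": 0,"grip": 100},
    {"xyz": [0,0,20],"roll": 0,"grip": 100},
    {"xyz": [0,0,5.5],"roll": 0,"grip": 100},
    {"xyz": [0,0,0],"roll": 0,"grip": 100},
  ],
)

```text
time_s: 3.07
position: [0.5281, 0.1357, 0.1357]
tcp_rot: [[-0.06, 0.998, -0.004], [0.998, 0.06, -0.0], [0.0, -0.004, -1.0]]
force: [-0.0, 0.0, -0.0]
opening: 1.004
grasp_force: 0.0
```

Run:
```python
from h import *
im,d=bot.capture("wrist")
cv2.imwrite("pics/w2.png",cv2.resize(im[:,:,::-1],(800,600)))
plan([.5287,.1360,.137],3.4)
```

```text
t 3.1167 pos [0.5294 0.136  0.1371] yaw 3.46 open 1.0 F [-0.4  0.7 -0.3] n 1
0 [0.1, -0.7, 0.1] 0.001
```

View pics/w2.png

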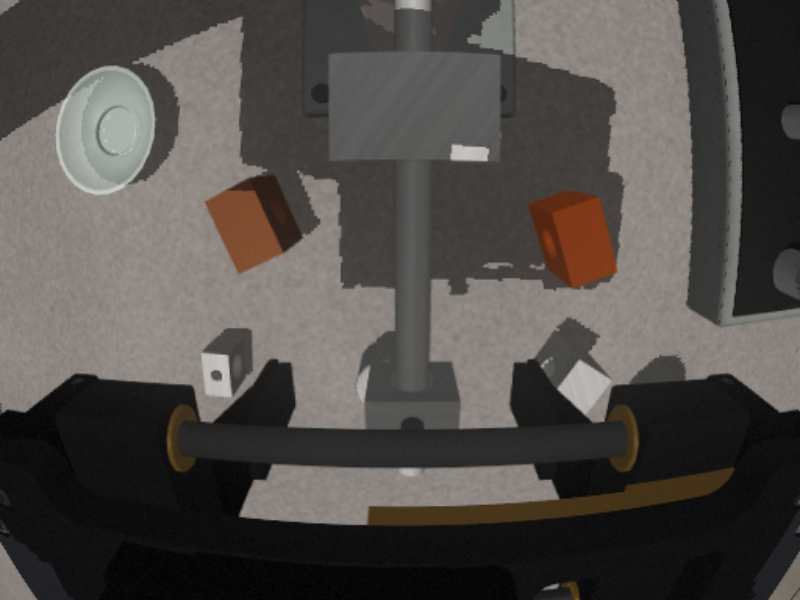

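The wrist view shows the collar at (412,395) between the fingers, which are at 295 and 512 with their midpoint at 403. It sits about 2.5 mm towards +tool y, and the bar is vertical in the image, so yaw is good. I'll shift, then close.

>>> move_arm(
  increments=[
    {"xyz": [0,2.5,0],"roll": 0,"grip": 100},
    {"xyz": [0,0,0],"roll": 0,"grip": 0},
    {"xyz": [0,0,0],"roll": 0,"grip": 0},
    {"xyz": [0,0,0],"roll": 0,"grip": 0},
    {"xyz": [0,0,0],"roll": 0,"grip": 0},
  ],
)

```text
time_s: 3.53
position: [0.5323, 0.1371, 0.1378]
tcp_rot: [[-0.062, 0.998, 0.001], [0.998, 0.062, 0.0], [-0.0, 0.001, -1.0]]
force: [0.4, 0.0, 0.9]
opening: 0.784
grasp_force: 0.0
```

>>> move_arm(
  increments=[
    {"xyz": [0,0,0],"roll": 0,"grip": 0},
    {"xyz": [0,0,0],"roll": 0,"grip": 0},
    {"xyz": [0,0,0],"roll": 0,"grip": 0},
  ],
)

```text
time_s: 3.78
position: [0.5319, 0.1371, 0.1371]
tcp_rot: [[-0.062, 0.998, 0.0], [0.998, 0.062, 0.0], [0.0, 0.0, -1.0]]
force: [0.2, 0.1, 0.3]
opening: 0.553
grasp_force: 0.0
```

>>> move_arm(
  increments=[
    {"xyz": [0,0,0],"roll": 0,"grip": 0},
    {"xyz": [0,0,0],"roll": 0,"grip": 0},
    {"xyz": [0,0,0],"roll": 0,"grip": 0},
    {"xyz": [0,0,0],"roll": 0,"grip": 0},
    {"xyz": [0,0,0],"roll": 0,"grip": 0},
  ],
)

```text
time_s: 4.2
position: [0.5319, 0.1371, 0.137]
tcp_rot: [[-0.062, 0.998, -0.0], [0.998, 0.062, 0.0], [0.0, -0.0, -1.0]]
force: [-0.8, 0.0, -0.1]
opening: 0.365
grasp_force: 30.0
```

Run:
```python
from h import *
im,d=bot.capture("wrist")
cv2.imwrite("pics/w3.png",cv2.resize(im[:,:,::-1],(800,600)))
s=bot.read_state();print(s["opening"],s["grasp_force"],s["force"],s["position"])
```

```text
0.3656394563949354 29.9978500418365 [ 0.24252407  0.35260482 -0.27466115] [0.53187698 0.13709358 0.13700796]
```

View pics/w3.png

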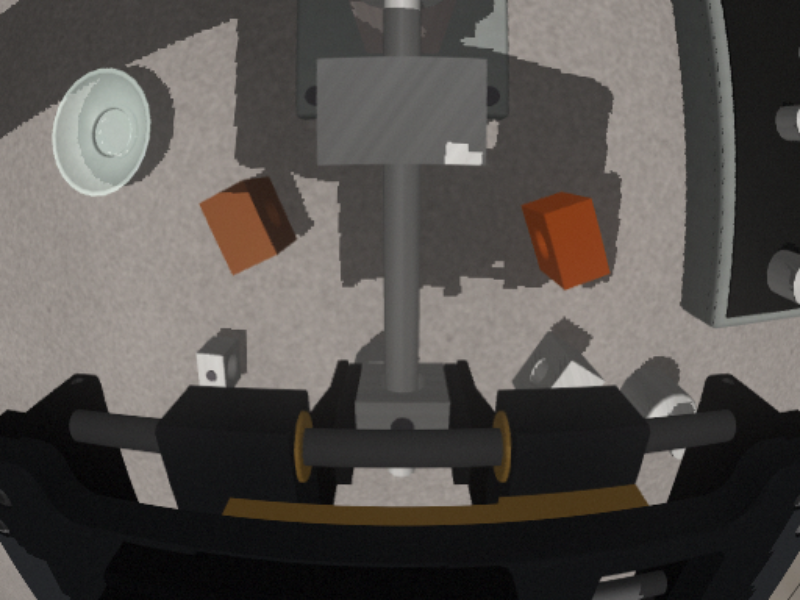

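Collar held (opening 0.366 ≈ 32 mm) and centred on the bar at (403,385), with no side force. I'll lift 3 mm to centre the hole and slide it off.

>>> move_arm(
  increments=[
    {"xyz": [0,0,-3],"roll": 0,"grip": 0},
    {"xyz": [0,0,0],"roll": 0,"grip": 0},
    {"xyz": [-8,0,0],"roll": 0,"grip": 0},
    {"xyz": [-14,0,0],"roll": 0,"grip": 0},
    {"xyz": [-14,0,0],"roll": 0,"grip": 0},
  ],
)

```text
time_s: 4.67
position: [0.5341, 0.1006, 0.14]
tcp_rot: [[-0.063, 0.998, -0.0], [0.998, 0.063, -0.0], [-0.0, -0.0, -1.0]]
force: [-0.1, 0.9, -1.2]
opening: 0.364
grasp_force: 30.0
```

>>> move_arm(
  increments=[
    {"xyz": [-14,0,0],"roll": 0,"grip": 0},
    {"xyz": [-14,0,0],"roll": 0,"grip": 0},
    {"xyz": [-8,0,0],"roll": 0,"grip": 0},
    {"xyz": [0,0,0],"roll": 0,"grip": 0},
  ],
)

```text
time_s: 5.0
position: [0.5367, 0.0634, 0.14]
tcp_rot: [[-0.06, 0.998, 0.0], [0.998, 0.06, -0.0], [-0.0, 0.0, -1.0]]
force: [0.2, -0.5, -0.7]
opening: 0.367
grasp_force: 30.0
```

Run:
```python
from h import *
s=bot.read_state();print(s["opening"],s["grasp_force"])
plan([.505,-.298,.140])
```

```text
0.3674067444069863 29.997279443778098
t 5.0 pos [0.5367 0.0634 0.14  ] yaw 3.43 open 0.367 F [ 0.2 -0.5 -0.7] n 10
0 [-35.9, -5.3, 0.0] 0.0
1 [-35.9, -5.3, 0.0] 0.0
2 [-35.9, -5.3, 0.0] 0.0
3 [-35.9, -5.3, 0.0] 0.0
4 [-35.9, -5.3, 0.0] 0.0
5 [-35.9, -5.3, 0.0] 0.0
6 [-35.9, -5.3, 0.0] 0.0
7 [-35.9, -5.3, 0.0] 0.0
8 [-35.9, -5.3, 0.0] 0.0
9 [-35.9, -5.3, 0.0] 0.0
```

>>> move_arm(
  increments=[
    {"xyz": [-18,-3,0],"roll": 0,"grip": 0},
    {"xyz": [-30,-4,0],"roll": 0,"grip": 0},
    {"xyz": [-36,-5,0],"roll": 0,"grip": 0},
    {"xyz": [-36,-6,0],"roll": 0,"grip": 0},
    {"xyz": [-36,-6,0],"roll": 0,"grip": 0},
  ],
)

```text
time_s: 5.42
position: [0.522, -0.0927, 0.1401]
tcp_rot: [[-0.063, 0.998, 0.0], [0.998, 0.063, 0.0], [0.0, 0.0, -1.0]]
force: [0.6, -0.2, -0.9]
opening: 0.364
grasp_force: 30.0
```

>>> move_arm(
  increments=[
    {"xyz": [-36,-6,0],"roll": 0,"grip": 0},
    {"xyz": [-36,-6,0],"roll": 0,"grip": 0},
    {"xyz": [-36,-5,0],"roll": 0,"grip": 0},
    {"xyz": [-36,-5,0],"roll": 0,"grip": 0},
    {"xyz": [-30,-4,0],"roll": 0,"grip": 0},
  ],
)

```text
time_s: 5.83
position: [0.5069, -0.2695, 0.1401]
tcp_rot: [[-0.061, 0.998, 0.001], [0.998, 0.061, -0.001], [-0.001, 0.001, -1.0]]
force: [0.9, 0.5, -0.1]
opening: 0.365
grasp_force: 30.0
```

>>> move_arm(
  increments=[
    {"xyz": [-20,-3,0],"roll": 0,"grip": 0},
    {"xyz": [-9,0,0],"roll": 0,"grip": 0},
    {"xyz": [0,0,0],"roll": 0,"grip": 0},
    {"xyz": [0,0,0],"roll": 0,"grip": 0},
  ],
)

```text
time_s: 6.17
position: [0.5056, -0.2952, 0.1397]
tcp_rot: [[-0.062, 0.998, -0.001], [0.998, 0.062, 0.002], [0.002, -0.001, -1.0]]
force: [-1.0, 0.2, -0.9]
opening: 0.365
grasp_force: 30.0
```

Run:
```python
from h import *
im,d=bot.capture("scene"); cv2.imwrite("pics/s4.png",cv2.resize(im[170:384,30:250,::-1],(660,600)))
s=bot.read_state();print(s["opening"],s["grasp_force"])
plan([.505,-.298,.081])
```

```text
0.36240536296341497 29.99778508208692
t 6.2167 pos [ 0.5055 -0.2945  0.1397] yaw 3.6 open 0.362 F [-0.2 -0.1 -1.6] n 2
0 [-1.8, -0.3, 29.4] 0.0
1 [-1.8, -0.3, 29.4] 0.0
```

View pics/s4.png

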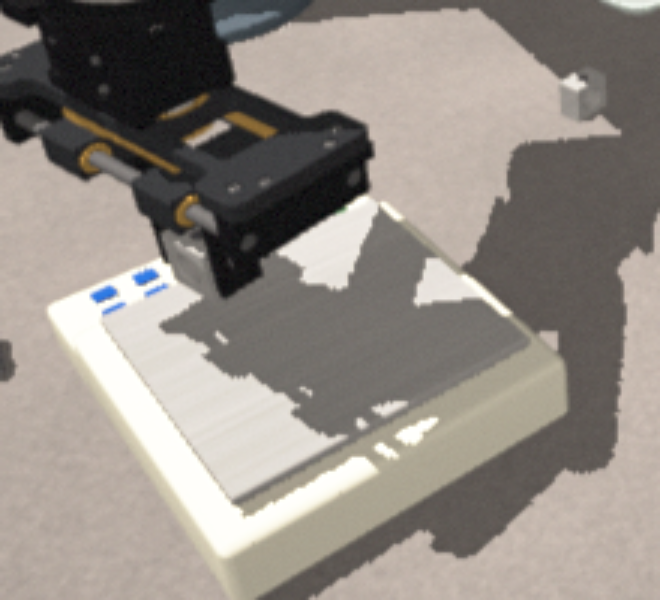

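The collar is held above the pan, at about (190,260) in the crop. Descending, slowly at the end.

>>> move_arm(
  increments=[
    {"xyz": [-3,0,15],"roll": 0,"grip": 0},
    {"xyz": [0,0,20],"roll": 0,"grip": 0},
    {"xyz": [0,0,15],"roll": 0,"grip": 0},
    {"xyz": [0,0,7],"roll": 0,"grip": 0},
    {"xyz": [0,0,1],"roll": 0,"grip": 0},
  ],
)

```text
time_s: 6.63
position: [0.5052, -0.2967, 0.0805]
tcp_rot: [[-0.064, 0.998, -0.003], [0.998, 0.064, 0.003], [0.003, -0.003, -1.0]]
force: [0.2, 0.0, -0.6]
opening: 0.367
grasp_force: 30.0
```

>>> move_arm(
  increments=[
    {"xyz": [0,0,1],"roll": 0,"grip": 0},
    {"xyz": [0,0,1],"roll": 0,"grip": 0},
    {"xyz": [0,0,0],"roll": 0,"grip": 0},
    {"xyz": [0,0,0],"roll": 0,"grip": 0},
  ],
)

```text
time_s: 6.97
position: [0.5065, -0.2996, 0.0809]
tcp_rot: [[-0.062, 0.998, 0.001], [0.998, 0.062, -0.001], [-0.001, 0.001, -1.0]]
force: [-0.3, 0.2, -1.8]
opening: 0.364
grasp_force: 30.0
```

>>> move_arm(
  increments=[
    {"xyz": [0,0,1],"roll": 0,"grip": 0},
    {"xyz": [0,0,0],"roll": 0,"grip": 0},
    {"xyz": [0,0,0],"roll": 0,"grip": 0},
  ],
)

```text
time_s: 7.22
position: [0.506, -0.2995, 0.0793]
tcp_rot: [[-0.062, 0.998, 0.0], [0.998, 0.062, -0.0], [-0.0, 0.0, -1.0]]
force: [0.7, 0.3, -1.4]
opening: 0.366
grasp_force: 30.0
```

>>> move_arm(
  increments=[
    {"xyz": [0,0,1],"roll": 0,"grip": 0},
    {"xyz": [0,0,0],"roll": 0,"grip": 0},
    {"xyz": [0,0,0],"roll": 0,"grip": 0},
  ],
)

```text
time_s: 7.47
position: [0.506, -0.2995, 0.0781]
tcp_rot: [[-0.062, 0.998, 0.0], [0.998, 0.062, -0.0], [-0.0, 0.0, -1.0]]
force: [0.5, 0.1, -1.2]
opening: 0.368
grasp_force: 30.0
```

>>> move_arm(
  increments=[
    {"xyz": [0,0,0.7],"roll": 0,"grip": 0},
    {"xyz": [0,0,0],"roll": 0,"grip": 0},
    {"xyz": [0,0,0],"roll": 0,"grip": 0},
  ],
)

```text
time_s: 7.72
position: [0.506, -0.2995, 0.078]
tcp_rot: [[-0.062, 0.998, 0.0], [0.998, 0.062, -0.0], [-0.0, 0.0, -1.0]]
force: [-0.7, 0.3, 5.9]
opening: 0.365
grasp_force: 30.0
```

>>> move_arm(
  increments=[
    {"xyz": [0,0,0.7],"roll": 0,"grip": 0},
    {"xyz": [0,0,0],"roll": 0,"grip": 0},
    {"xyz": [0,0,0],"roll": 0,"grip": 0},
  ],
)

```text
time_s: 7.97
position: [0.506, -0.2995, 0.078]
tcp_rot: [[-0.062, 0.998, 0.0], [0.998, 0.062, -0.001], [-0.001, 0.0, -1.0]]
force: [-2.0, 1.6, 10.0]
opening: 0.364
grasp_force: 30.0
```

Contact felt; release and rise.

>>> move_arm(
  increments=[
    {"xyz": [0,0,-0.8],"roll": 0,"grip": 60},
    {"xyz": [0,0,0],"roll": 0,"grip": 60},
    {"xyz": [0,0,0],"roll": 0,"grip": 60},
    {"xyz": [0,0,0],"roll": 0,"grip": 60},
    {"xyz": [0,0,0],"roll": 0,"grip": 60},
  ],
)

```text
time_s: 8.38
position: [0.5059, -0.2993, 0.0771]
tcp_rot: [[-0.062, 0.998, -0.0], [0.998, 0.062, 0.0], [0.0, -0.0, -1.0]]
force: [0.2, -0.3, 0.5]
opening: 0.58
grasp_force: 0.0
```

>>> move_arm(
  increments=[
    {"xyz": [0,0,-5],"roll": 0,"grip": 100},
    {"xyz": [0,0,-30],"roll": 0,"grip": 100},
    {"xyz": [0,0,-40],"roll": 0,"grip": 100},
    {"xyz": [0,0,-40],"roll": 0,"grip": 100},
    {"xyz": [0,0,-10],"roll": 0,"grip": 100},
  ],
)

```text
time_s: 8.8
position: [0.5089, -0.3018, 0.209]
tcp_rot: [[-0.062, 0.998, 0.009], [0.998, 0.062, -0.008], [-0.008, 0.008, -1.0]]
force: [1.0, -1.1, -0.3]
opening: 0.893
grasp_force: 0.0
```

Run:
```python
from h import *
s=bot.read_state();R=np.array(s["tcp_rot"]);p=np.array(s["position"])
im,d=bot.capture("top"); P=cloud("top",d);x,y,z=P[...,0],P[...,1],P[...,2]
im2,_=bot.capture("wrist"); cv2.imwrite("pics/w5.png",cv2.resize(im2[:,:,::-1],(512,384)))
m=(abs(z-.172)<.0035)&(y>.2)&(y<.28)&(abs(x-.525)<.04); print("blk",cv2.minAreaRect((P[m][:,:2]*1000).astype(np.float32)),P[m].mean(0))
plan([.525,.2370,.205],3.4)
```

```text
blk ((522.5076904296875, 236.81735229492188), (45.093017578125, 30.978967666625977), 2.4617981910705566) [0.52270308 0.2367699  0.17174823]
t 8.9 pos [ 0.5077 -0.3008  0.2059] yaw 3.56 open 0.957 F [ 0.2 -0.  -0.4] n 14
0 [38.3, 3.6, -0.1] 0.0002
1 [38.3, 3.6, -0.1] 0.0002
2 [38.3, 3.6, -0.1] 0.0002
3 [38.3, 3.6, -0.1] 0.0002
4 [38.3, 3.6, -0.1] 0.0002
5 [38.3, 3.6, -0.1] 0.0002
6 [38.3, 3.6, -0.1] 0.0002
7 [38.3, 3.6, -0.1] 0.0002
8 [38.3, 3.6, -0.1] 0.0002
9 [38.3, 3.6, -0.1] 0.0002
10 [38.3, 3.5, -0.1] 0.0002
11 [38.3, 3.5, -0.1] 0.0002
12 [38.3, 3.5, -0.1] 0.0002
13 [38.3, 3.5, -0.1] 0.0002
```

View pics/w5.png

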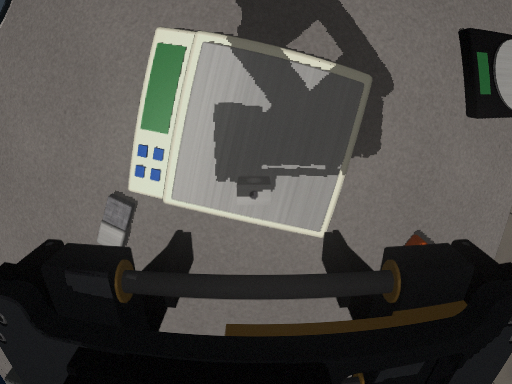

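The collar lies upright on the pan at (253,188), released. Now to the block.

>>> move_arm(
  increments=[
    {"xyz": [25,3,0],"roll": 0,"grip": 100},
    {"xyz": [40,4,0],"roll": 0,"grip": 100},
    {"xyz": [40,4,0],"roll": 0,"grip": 100},
    {"xyz": [40,4,0],"roll": 0,"grip": 100},
    {"xyz": [40,4,0],"roll": 0,"grip": 100},
  ],
)

```text
time_s: 9.32
position: [0.5117, -0.1114, 0.2003]
tcp_rot: [[-0.061, 0.998, -0.004], [0.998, 0.061, 0.002], [0.002, -0.004, -1.0]]
force: [-0.2, 0.2, -0.9]
opening: 0.997
grasp_force: 0.0
```

>>> move_arm(
  increments=[
    {"xyz": [40,4,0],"roll": 0,"grip": 100},
    {"xyz": [40,4,0],"roll": 0,"grip": 100},
    {"xyz": [40,4,0],"roll": 0,"grip": 100},
    {"xyz": [40,4,0],"roll": 0,"grip": 100},
    {"xyz": [40,4,0],"roll": 0,"grip": 100},
  ],
)

```text
time_s: 9.73
position: [0.5192, 0.0892, 0.2004]
tcp_rot: [[-0.062, 0.998, -0.004], [0.998, 0.062, 0.0], [0.0, -0.004, -1.0]]
force: [-0.3, 0.0, 0.9]
opening: 1.0
grasp_force: 0.0
```

>>> move_arm(
  increments=[
    {"xyz": [40,3,0],"roll": 0,"grip": 100},
    {"xyz": [40,3,0],"roll": 0,"grip": 100},
    {"xyz": [40,3,0],"roll": 0,"grip": 100},
    {"xyz": [23,2,0],"roll": 0,"grip": 100},
    {"xyz": [10,1,0],"roll": 0,"grip": 100},
  ],
)

```text
time_s: 10.15
position: [0.5217, 0.2439, 0.2002]
tcp_rot: [[-0.066, 0.998, -0.004], [0.998, 0.066, 0.0], [0.0, -0.004, -1.0]]
force: [-0.1, -0.3, -0.2]
opening: 0.999
grasp_force: 0.0
```

>>> move_arm(
  increments=[
    {"xyz": [0,0,0],"roll": 0,"grip": 100},
    {"xyz": [0,0,0],"roll": 0,"grip": 100},
    {"xyz": [0,0,0],"roll": 0,"grip": 100},
  ],
)

```text
time_s: 10.4
position: [0.523, 0.2391, 0.2016]
tcp_rot: [[-0.061, 0.998, -0.002], [0.998, 0.061, -0.001], [-0.001, -0.002, -1.0]]
force: [-0.6, -0.1, -0.1]
opening: 0.999
grasp_force: 0.0
```

Run:
```python
from h import *
s=bot.read_state();R=np.array(s["tcp_rot"]);p=np.array(s["position"])
im,d=bot.capture("wrist"); T=np.array(bot.camera_model("wrist")["tool_from_camera"])
for r in bot.spot_in("block","wrist"): print(round(r["conf"],2),np.round(R@(T[:3,:3]@np.array(r["at"])+T[:3,3])+p,4))
plan([.526,.2375,.135],3.5)
```

```text
0.71 [0.6235 0.1998 0.0558]
0.67 [0.5257 0.2473 0.1709]
0.57 [0.4395 0.1908 0.0514]
t 10.5 pos [0.5235 0.2389 0.2021] yaw 3.42 open 1.001 F [-0.2 -0.2 -0.3] n 2
0 [-0.8, 1.2, 33.6] -0.0007
1 [-0.8, 1.2, 33.6] -0.0007
```

>>> move_arm(
  increments=[
    {"xyz": [0,2.5,20],"roll": 0,"grip": 100},
    {"xyz": [0,0,25],"roll": 0,"grip": 100},
    {"xyz": [0,0,16],"roll": 0,"grip": 100},
    {"xyz": [0,0,6],"roll": 0,"grip": 100},
    {"xyz": [0,0,0],"roll": 0,"grip": 100},
  ],
)

```text
time_s: 10.92
position: [0.5251, 0.2394, 0.134]
tcp_rot: [[-0.06, 0.998, -0.004], [0.998, 0.06, -0.001], [-0.001, -0.004, -1.0]]
force: [-0.4, -1.4, -0.6]
opening: 1.004
grasp_force: 0.0
```

Run:
```python
from h import *
im,d=bot.capture("wrist")
cv2.imwrite("pics/w6.png",cv2.resize(im[:,:,::-1],(800,600)))
plan([.526,.2375,.135],3.5)
```

```text
t 10.9667 pos [0.5261 0.2399 0.1352] yaw 3.47 open 0.997 F [ 0.5 -0.  -0.2] n 1
0 [-2.4, -0.2, 0.2] -0.0006
```

View pics/w6.png

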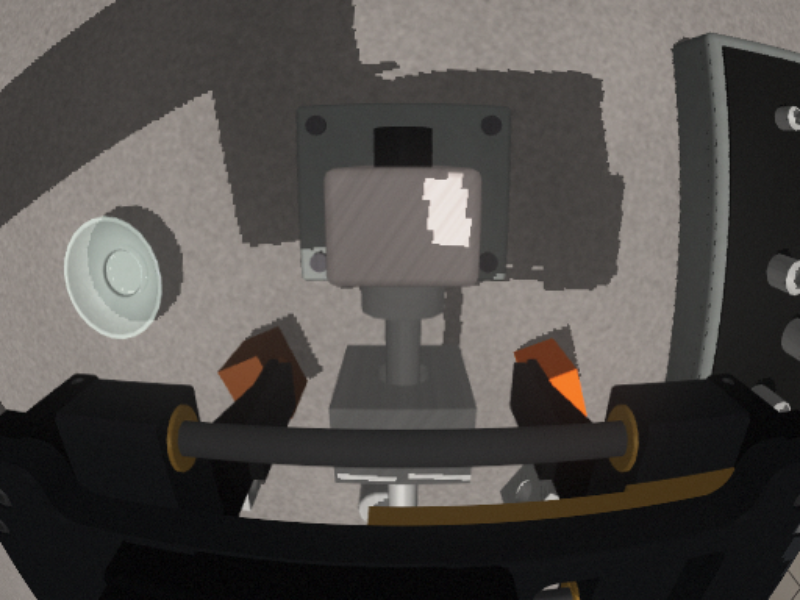

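The block is centred at column 402 between the fingers, with the post at (403,225). Closing.

>>> move_arm(
  increments=[
    {"xyz": [-1,0,0],"roll": 0,"grip": 0},
    {"xyz": [0,0,0],"roll": 0,"grip": 0},
    {"xyz": [0,0,0],"roll": 0,"grip": 0},
    {"xyz": [0,0,0],"roll": 0,"grip": 0},
    {"xyz": [0,0,0],"roll": 0,"grip": 0},
  ],
)

```text
time_s: 11.38
position: [0.5264, 0.24, 0.1361]
tcp_rot: [[-0.062, 0.998, 0.001], [0.998, 0.062, 0.0], [0.0, 0.001, -1.0]]
force: [0.4, 0.9, -0.2]
opening: 0.704
grasp_force: 0.0
```

>>> move_arm(
  increments=[
    {"xyz": [0,0,0],"roll": 0,"grip": 0},
    {"xyz": [0,0,0],"roll": 0,"grip": 0},
    {"xyz": [0,0,0],"roll": 0,"grip": 0},
    {"xyz": [0,0,0],"roll": 0,"grip": 0},
    {"xyz": [0,0,0],"roll": 0,"grip": 0},
  ],
)

```text
time_s: 11.8
position: [0.5259, 0.2399, 0.1355]
tcp_rot: [[-0.062, 0.998, -0.0], [0.998, 0.062, 0.0], [0.0, -0.0, -1.0]]
force: [-0.0, 0.5, 1.9]
opening: 0.522
grasp_force: 30.0
```

>>> move_arm(
  increments=[
    {"xyz": [0,0,-2],"roll": 0,"grip": 0},
    {"xyz": [0,0,-2],"roll": 0,"grip": 0},
    {"xyz": [0,0,0],"roll": 0,"grip": 0},
    {"xyz": [0,0,0],"roll": 0,"grip": 0},
  ],
)

```text
time_s: 12.13
position: [0.5259, 0.2398, 0.1391]
tcp_rot: [[-0.062, 0.998, -0.001], [0.998, 0.062, -0.0], [-0.0, -0.001, -1.0]]
force: [-0.1, -0.2, -3.9]
opening: 0.522
grasp_force: 30.0
```

>>> move_arm(
  increments=[
    {"xyz": [-4,0,0],"roll": 0,"grip": 0},
    {"xyz": [-8,0,0],"roll": 0,"grip": 0},
    {"xyz": [-12,0,0],"roll": 0,"grip": 0},
    {"xyz": [-12,0,0],"roll": 0,"grip": 0},
    {"xyz": [-12,0,0],"roll": 0,"grip": 0},
  ],
)

```text
time_s: 12.55
position: [0.529, 0.1903, 0.1394]
tcp_rot: [[-0.062, 0.998, -0.0], [0.998, 0.062, -0.0], [-0.0, -0.0, -1.0]]
force: [0.4, -0.2, -3.7]
opening: 0.526
grasp_force: 30.0
```

>>> move_arm(
  increments=[
    {"xyz": [-12,0,0],"roll": 0,"grip": 0},
    {"xyz": [-12,0,0],"roll": 0,"grip": 0},
    {"xyz": [-12,0,0],"roll": 0,"grip": 0},
    {"xyz": [-12,0,0],"roll": 0,"grip": 0},
    {"xyz": [-12,0,0],"roll": 0,"grip": 0},
  ],
)

```text
time_s: 12.97
position: [0.5329, 0.1307, 0.1395]
tcp_rot: [[-0.062, 0.998, 0.0], [0.998, 0.062, -0.0], [-0.0, 0.0, -1.0]]
force: [0.9, -0.1, -4.5]
opening: 0.525
grasp_force: 30.0
```

>>> move_arm(
  increments=[
    {"xyz": [-12,0,0],"roll": 0,"grip": 0},
    {"xyz": [-12,0,0],"roll": 0,"grip": 0},
    {"xyz": [-12,0,0],"roll": 0,"grip": 0},
    {"xyz": [-12,0,0],"roll": 0,"grip": 0},
    {"xyz": [-12,0,0],"roll": 0,"grip": 0},
  ],
)

```text
time_s: 13.38
position: [0.5366, 0.071, 0.1394]
tcp_rot: [[-0.062, 0.998, 0.0], [0.998, 0.062, 0.0], [0.0, 0.0, -1.0]]
force: [1.2, 0.9, -5.0]
opening: 0.525
grasp_force: 30.0
```

>>> move_arm(
  increments=[
    {"xyz": [-8,0,0],"roll": 0,"grip": 0},
    {"xyz": [-4,0,0],"roll": 0,"grip": 0},
    {"xyz": [0,0,0],"roll": 0,"grip": 0},
  ],
)

```text
time_s: 13.63
position: [0.5375, 0.0592, 0.1395]
tcp_rot: [[-0.061, 0.998, 0.0], [0.998, 0.061, -0.0], [-0.0, 0.0, -1.0]]
force: [-0.5, 1.4, -4.0]
opening: 0.525
grasp_force: 30.0
```

Run:
```python
from h import *
s=bot.read_state();print(s["opening"],s["grasp_force"])
plan([.519,-.212,.140],3.4,n=12)
```

```text
0.5245951653665051 29.98898419280067
t 13.6333 pos [0.5375 0.0592 0.1395] yaw 3.47 open 0.525 F [-0.5  1.4 -4. ] n 12
0 [-22.5, -2.9, -0.0] 0.0001
1 [-22.5, -2.9, -0.0] 0.0001
2 [-22.5, -2.9, -0.0] 0.0001
3 [-22.5, -2.9, -0.0] 0.0001
4 [-22.5, -2.9, -0.0] 0.0001
5 [-22.5, -2.9, -0.0] 0.0001
6 [-22.5, -2.9, -0.0] 0.0001
7 [-22.5, -2.9, -0.0] 0.0001
8 [-22.5, -2.9, -0.0] 0.0001
9 [-22.5, -2.9, -0.0] 0.0001
10 [-22.5, -2.9, -0.0] 0.0001
11 [-22.5, -2.9, -0.0] 0.0001
```

>>> move_arm(
  increments=[
    {"xyz": [-6,-1,0],"roll": 0,"grip": 0},
    {"xyz": [-12,-2,0],"roll": 0,"grip": 0},
    {"xyz": [-20,-3,0],"roll": 0,"grip": 0},
    {"xyz": [-26,-3,0],"roll": 0,"grip": 0},
    {"xyz": [-26,-3,0],"roll": 0,"grip": 0},
  ],
)

```text
time_s: 14.05
position: [0.5304, -0.0311, 0.1395]
tcp_rot: [[-0.064, 0.998, -0.0], [0.998, 0.064, -0.0], [-0.0, -0.0, -1.0]]
force: [0.0, -1.0, -4.7]
opening: 0.527
grasp_force: 30.0
```

>>> move_arm(
  increments=[
    {"xyz": [-26,-3,0],"roll": 0,"grip": 0},
    {"xyz": [-26,-3,0],"roll": 0,"grip": 0},
    {"xyz": [-26,-4,0],"roll": 0,"grip": 0},
    {"xyz": [-26,-4,0],"roll": 0,"grip": 0},
    {"xyz": [-26,-3,0],"roll": 0,"grip": 0},
  ],
)

```text
time_s: 14.47
position: [0.5211, -0.1626, 0.1394]
tcp_rot: [[-0.062, 0.998, -0.001], [0.998, 0.062, 0.0], [0.0, -0.001, -1.0]]
force: [0.2, -0.3, -4.3]
opening: 0.526
grasp_force: 30.0
```

>>> move_arm(
  increments=[
    {"xyz": [-20,-3,0],"roll": 0,"grip": 0},
    {"xyz": [-16,-2,0],"roll": 0,"grip": 0},
    {"xyz": [-10,-1,0],"roll": 0,"grip": 0},
    {"xyz": [-4,0,0],"roll": 0,"grip": 0},
    {"xyz": [0,0,0],"roll": 0,"grip": 0},
  ],
)

```text
time_s: 14.88
position: [0.519, -0.2122, 0.1394]
tcp_rot: [[-0.061, 0.998, 0.0], [0.998, 0.061, -0.0], [-0.0, 0.0, -1.0]]
force: [-0.3, 0.4, -4.5]
opening: 0.528
grasp_force: 30.0
```

>>> move_arm(
  increments=[
    {"xyz": [0,0,10],"roll": 0,"grip": 0},
    {"xyz": [0,0,15],"roll": 0,"grip": 0},
    {"xyz": [0,0,12],"roll": 0,"grip": 0},
    {"xyz": [0,0,7],"roll": 0,"grip": 0},
    {"xyz": [0,0,2],"roll": 0,"grip": 0},
  ],
)

```text
time_s: 15.3
position: [0.5179, -0.2095, 0.0916]
tcp_rot: [[-0.063, 0.998, -0.003], [0.998, 0.063, 0.002], [0.003, -0.003, -1.0]]
force: [-0.2, -0.1, -3.6]
opening: 0.525
grasp_force: 30.0
```

>>> move_arm(
  increments=[
    {"xyz": [0,0,1],"roll": 0,"grip": 0},
    {"xyz": [0,0,0],"roll": 0,"grip": 0},
    {"xyz": [0,0,0],"roll": 0,"grip": 0},
  ],
)

```text
time_s: 15.55
position: [0.5195, -0.2114, 0.0929]
tcp_rot: [[-0.062, 0.998, 0.001], [0.998, 0.062, -0.001], [-0.001, 0.001, -1.0]]
force: [0.9, -0.5, -3.3]
opening: 0.527
grasp_force: 30.0
```

>>> move_arm(
  increments=[
    {"xyz": [0,0,1.5],"roll": 0,"grip": 0},
    {"xyz": [0,0,1],"roll": 0,"grip": 0},
    {"xyz": [0,0,1],"roll": 0,"grip": 0},
    {"xyz": [0,0,0],"roll": 0,"grip": 0},
    {"xyz": [0,0,0],"roll": 0,"grip": 0},
  ],
)

```text
time_s: 15.97
position: [0.519, -0.2115, 0.089]
tcp_rot: [[-0.062, 0.998, 0.0], [0.998, 0.062, -0.0], [-0.0, 0.0, -1.0]]
force: [-0.7, -0.5, -4.9]
opening: 0.527
grasp_force: 30.0
```

>>> move_arm(
  increments=[
    {"xyz": [0,0,0.7],"roll": 0,"grip": 0},
    {"xyz": [0,0,0],"roll": 0,"grip": 0},
    {"xyz": [0,0,0],"roll": 0,"grip": 0},
  ],
)

```text
time_s: 16.22
position: [0.519, -0.2114, 0.0882]
tcp_rot: [[-0.062, 0.998, -0.0], [0.998, 0.062, 0.0], [0.0, -0.0, -1.0]]
force: [0.4, 0.5, -3.5]
opening: 0.527
grasp_force: 30.0
```

>>> move_arm(
  increments=[
    {"xyz": [0,0,0.7],"roll": 0,"grip": 0},
    {"xyz": [0,0,0],"roll": 0,"grip": 0},
    {"xyz": [0,0,0],"roll": 0,"grip": 0},
  ],
)

```text
time_s: 16.47
position: [0.5192, -0.2115, 0.0877]
tcp_rot: [[-0.062, 0.998, 0.0], [0.998, 0.062, -0.0], [-0.0, 0.0, -1.0]]
force: [-0.1, 0.2, -3.5]
opening: 0.528
grasp_force: 30.0
```

>>> move_arm(
  increments=[
    {"xyz": [0,0,0.7],"roll": 0,"grip": 0},
    {"xyz": [0,0,0],"roll": 0,"grip": 0},
    {"xyz": [0,0,0],"roll": 0,"grip": 0},
  ],
)

```text
time_s: 16.72
position: [0.5191, -0.2115, 0.0876]
tcp_rot: [[-0.062, 0.998, 0.0], [0.998, 0.062, -0.0], [-0.0, 0.0, -1.0]]
force: [-1.3, 1.0, 4.7]
opening: 0.525
grasp_force: 30.0
```

>>> move_arm(
  increments=[
    {"xyz": [0,0,0.5],"roll": 0,"grip": 0},
    {"xyz": [0,0,0],"roll": 0,"grip": 0},
    {"xyz": [0,0,0],"roll": 0,"grip": 0},
  ],
)

```text
time_s: 16.97
position: [0.5191, -0.2115, 0.0876]
tcp_rot: [[-0.062, 0.998, 0.0], [0.998, 0.062, -0.0], [-0.0, 0.0, -1.0]]
force: [-1.9, 1.8, 8.2]
opening: 0.526
grasp_force: 30.0
```

Contact. Release and rise.

>>> move_arm(
  increments=[
    {"xyz": [0,0,-0.5],"roll": 0,"grip": 85},
    {"xyz": [0,0,0],"roll": 0,"grip": 85},
    {"xyz": [0,0,0],"roll": 0,"grip": 85},
    {"xyz": [0,0,0],"roll": 0,"grip": 85},
    {"xyz": [0,0,0],"roll": 0,"grip": 85},
  ],
)

```text
time_s: 17.38
position: [0.5191, -0.2115, 0.0866]
tcp_rot: [[-0.062, 0.998, 0.0], [0.998, 0.062, 0.0], [0.0, 0.0, -1.0]]
force: [0.4, 0.6, 0.5]
opening: 0.803
grasp_force: 0.0
```

>>> move_arm(
  increments=[
    {"xyz": [0,0,-3],"roll": 0,"grip": 85},
    {"xyz": [0,0,-15],"roll": 0,"grip": 85},
    {"xyz": [0,0,-30],"roll": 0,"grip": 85},
    {"xyz": [0,0,-40],"roll": 0,"grip": 85},
    {"xyz": [0,0,-30],"roll": 0,"grip": 85},
  ],
)

```text
time_s: 17.8
position: [0.5193, -0.2115, 0.2069]
tcp_rot: [[-0.062, 0.998, 0.001], [0.998, 0.062, -0.0], [-0.0, 0.001, -1.0]]
force: [0.4, -0.8, 1.3]
opening: 0.845
grasp_force: 0.0
```

>>> move_arm(
  increments=[
    {"xyz": [0,0,-10],"roll": 0,"grip": 85},
    {"xyz": [0,0,0],"roll": 0,"grip": 85},
    {"xyz": [0,0,0],"roll": 0,"grip": 85},
    {"xyz": [0,0,0],"roll": 0,"grip": 85},
  ],
)

```text
time_s: 18.13
position: [0.5178, -0.2107, 0.2131]
tcp_rot: [[-0.062, 0.998, -0.003], [0.998, 0.062, 0.002], [0.002, -0.003, -1.0]]
force: [-0.1, 0.1, -0.4]
opening: 0.85
grasp_force: 0.0
```

Run:
```python
from h import *
im,_=bot.capture("wrist"); cv2.imwrite("pics/w7.png",cv2.resize(im[:,:,::-1],(800,600)))
s=bot.read_state(); print(s["time_s"],s["position"],s["force"])
```

```text
18.1833 [ 0.51774023 -0.21058966  0.21276691] [-0.93419427 -0.11558935 -0.18173527]
```

View pics/w7.png

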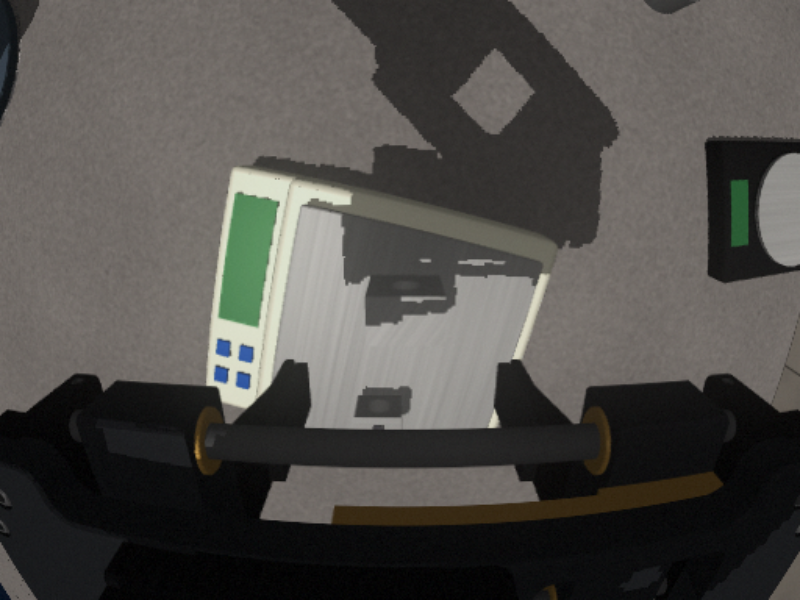

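The block at (405,300) and the collar at (380,405) stand upright, apart and released, both on the pan. The gripper is clear.

```bash
python3 -c "
from rig import bot
print(bot.hand_in())"
```

```text
the job is handed in; nothing more can be done
None
```

I moved the collar and then the block from the bar to the large balance's pan. Both stand released and apart on it with the gripper clear, and I handed the job in at about 18 s of the 62 s allowed; no verdict came back.

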